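Rock the battery block into its sprung holder

ROBOT

A 6-joint arm with a two-finger parallel gripper is mounted at the origin on a cart in front of the work surface, level with it; the furniture and walls round the work are solid. World frame = base frame: x ahead of the robot, y to its left, z up, the work surface at z = 0. Lengths are in m, angles in degrees, forces in N, time in s.
With the tool pointing down it reaches from about 0.325 to 0.775 m from the base axis. Payload 5.5 kg.
Tool frame: the origin (TCP) lies at the centre of the arm's flange, where the gripper is bolted on; the fingertips stand 182 mm ahead of it and the grasp point (between the pads) lies 163 mm ahead of it; z points along the fingers, y is the line along which they close (so a half turn about z gives the same grasp; the last joint's range is limited). The gripper opens to 88 mm and grips with 3 to 60 N. Pads are 20 mm wide; open, the fingers measure 115 mm over their backs; the gripper's body (75 mm by 178 mm) begins 61 mm behind the grasp point.
Start: joints at [-69.597, 5.22, 70.514, -0, 104.267, -3.249], TCP at [0.241, -0.55, 0.405] pointing down, gripper open.
Joint ranges: [-164.24, 164.24], [-49.07, 125.15], [9.68, 141.18], [-86.29, 266.29], [3.28, 154.24], [-151.56, 151.56]. Speed limits (degrees/s): [147.25, 147.25, 172.46, 180, 180, 180].

INTERFACE

Orientations are given as [roll, pitch, yaw] about the fixed x, y, z axes, in that order (R = Rz(yaw) Ry(pitch) Rx(roll)).
In Python, from station import r gives the robot as it stands. The module is installed in compiled form; this text tells all that it offers. Calls block until the motion is done:
- r.reach(position, orientation): joint-space move of the TCP to a pose.
- r.servo_line(position, rotation=None, speed=0.15): straight line of the TCP; rotation=None keeps the orientation; speed is the mean speed in m/s.
- r.move_joints(angles): joint-space move.
- r.let_go() and r.grab(squeeze=None): open the fingers fully, or close them until they stop; squeeze is the grip in N (None keeps the last).
- r.wait(seconds).
- r.inverse_kinematics(position, orientation): joint angles nearest the present ones, or None.
- r.sense(): the state.
- r.snapshot(name): name is "scene" or "top"; returns a dict with "frame" (480x640x3 uint8, red, green, blue), "fx", "fy", "cx", "cy" (pixels), "R" (3x3) and "t" (3): a world point X has camera coordinates R X + t. Camera axes: x right, y down, z forward; pixel columns grow to the right and rows downward; lengths in m; the calibration is good to about 2 mm. A picture is of the moment at which its call begins. There is no depth.
A pose or a line that the arm cannot do raises r.IKError and nothing moves.
- r.hand_in(): hands the job in; it is judged then, once.
The state is a dict: "clock": time; "joints": joint angles; "joint_vel": joint speeds; "joint_torque": joint torques, N m; "tcp_pos": TCP position; "orientation": TCP orientation; "contact_force": force on the tool from outside, world axes, zero at the start; "torque": the same for the moment, N m; "opening": finger opening in m; "gripper_force": force on a finger pad.
Only numpy, scipy, OpenCV 4.12 (cv2) and the standard library are available. Lean on these libraries where they do the work, as an engineer would, in place of code of your own. Each camera call takes 0.05 s, during which the arm holds its last target. There are 200 camera calls.

TASK

Fit the grey battery block into the metal battery holder: put its toe in first, tilted, under the holder's lip and against the sprung contact, then rock the other end down until the block sits flat and fully home on the holder's floor, and let go. Feel your way: the contact is delicate, so push it in only as far as the block needs to drop in; neither drop nor ram the block, and leave the other things on the bench where they are.

Things in the scene. Friction and masses are not known exactly. Their poses are not given: they have to be found in the camera images.
- battery: loose grey plastic battery block, about 0.3 kg: case 78 (x) x 40 (y) x 46 (z) mm; origin at the centre of the case's underside, z up. At the +x end a low toe, 10 mm long, 30 wide, 9.5 high, sticks out level with the underside (88 mm overall). Grip it across its 40 mm width and high up: the lowest 13 mm go between the holder's rails
- toe_tip (a point): bottom edge of the toe's tip: battery frame (49, 0, 0) mm; axes as the battery's
- heel (a point): bottom edge of the battery's other end: battery frame (-39, 0, 0) mm; axes as the battery's
- holder: grey metal battery holder fixed to the bench; base plate 160x76x8 mm, long axis x, z up; origin at the base's underside. The pocket floor is the base's top, 8 mm over the origin. On it sits a U-shaped frame (steel lip and sprung contact at +x, low wall at -x) clamped somewhere within +-8 mm along x of its nominal place; where is not reported and has to be felt
- seat (a point): centre of the pocket floor, holder frame (0, 0, 8) mm, axes as the holder's: the seated battery's origin, give or take the frame's 8 mm along x, its axes parallel to the holder's. Side rails, fixed to the base, from x = -30 to 36 mm, 13 mm high over the floor, inner faces at y = +-21 mm (1 mm free beside the case), top 3 mm bevelled outwards
- lip_edge (a point): nominal middle of the lip's lower front edge (+-8 mm along x): holder frame (44, 0, 20) mm, 12 mm over the pocket floor; axes as the holder's. The lip is 4 mm thick, 28 mm long (to nominal x = 72) and covers half of the seated toe; on it stand two brass binding posts at nominal x = 65, y = +-20 mm, 9 mm tall
- end_wall (a point): nominal middle of the inner face of the frame's low end wall (+-8 mm along x), at floor level: holder frame (-39, 0, 8) mm, axes as the holder's. The wall is 10 mm high over the floor, 10 mm thick (towards -x), its top 2 mm bevelled
- contact (a point): nominal middle (+-8 mm along x) of the front face of the sprung brass contact, 24 wide, 8 high, when fully out: holder frame (45, 0, 13.5) mm, axes as the holder's; the point does not move with it. Lip, contact and end wall keep their distances from one another; the seated battery's heel is against the end wall
- spring_contact (a joint): how far the sprung contact is pushed in along holder +x, in m: 0 = fully out; a seated battery holds it at about 0.004, which the block needs to drop in. It pushes back with 3 N plus 1.5 N per mm (about 9 N seated). It is delicate and is spoilt beyond 0.0075 (about 14 N); its stop is at 0.009
- centre_punch: bystander, a thin steel punch, 10x104 mm, lying; leave alone
- bush: bystander, a brass ring-shaped bush, 34 mm across, 30 high; leave alone
- insulator: bystander, a white ceramic insulator, 40 mm across, 54 high; leave alone
- steel_block: bystander, a plain small steel block 32x45x28 mm; leave alone
- v_block: bystander, a steel vee block 50x60x45 mm; leave alone
- grease_tin: bystander, an open blue tin, 62 mm across, 50 high; leave alone
- coil_bobbin: bystander, a bobbin of copper wire, 56 mm across, 48 high; leave alone

How it is judged:
By the outcome, as a careful person would: the job done as asked, in the order asked, and still so for the second after the job is handed in, with the robot touching nothing.
It also fails if it takes over 61 s, if anything falls off the work surface, if the arm or the gripper's body presses on something with over 40 N, if the wrist force passes 120 N, or if a joint passes its speed limit or range.

## Working session

There is one attempt and no reset: what is moved stays moved. The work goes in short steps, each a Python script; the robot and the scene stay as the last script left them, time stands still between calls to the robot, and variables do not carry over. Pictures are saved under pics/ and viewed, at most 10 in all, crops included, and the job is handed in when it is done.

```bash
mkdir -p pics
python3 - <<'E'
from station import r
import cv2,pickle
d={}
for n in("scene","top"):
    s=r.snapshot(n);d[n]=s
    cv2.imwrite(f"pics/{n}0.png",s["frame"][:,:,::-1])
    print(n,s["fx"],s["fy"],s["cx"],s["cy"],s["R"],s["t"])
pickle.dump(d,open("snap.pkl","wb"))
print(r.sense())
E
```

```text
scene 584.6637949565685 584.6637949565685 325.9102109103659 231.86631168363888 [[-0.73075406 -0.68237782 -0.01894771]
 [-0.30518688  0.35139906 -0.88508738]
 [ 0.6106222  -0.64099861 -0.46503905]] [0.51664733 0.10494445 1.09928293]
top 568.4785685508621 568.4785685508621 308.7263268596996 246.2837931864133 [[-0.00800322 -0.99984637 -0.01559429]
 [-0.99715677  0.00914829 -0.07479766]
 [ 0.07492883  0.01495133 -0.99707679]] [0.25822525 0.51090821 1.24460512]
{'clock': 0.1, 'joints': array([-6.95958290e+01,  5.26050097e+00,  7.05738567e+01, -1.37748083e-03,
        1.04266282e+02, -3.24818246e+00]), 'joint_vel': array([ 4.25969043e-02, -7.15852196e-02, -2.45056504e-01,  2.74332817e-02,
       -5.71098534e-05,  5.89585743e-02]), 'joint_torque': array([ 2.81478693e-03, -4.47859061e+01, -4.07569849e+01,  7.00286287e-02,
        2.84589012e-02, -1.19344591e-04]), 'tcp_pos': array([ 0.24073304, -0.5496569 ,  0.4036129 ]), 'orientation': array([-1.79899446e+02, -4.36892986e-03,  2.36520113e+01]), 'contact_force': array([0.42174216, 0.10377236, 0.91668712]), 'torque': array([-0.02216476,  0.01141123,  0.01213275]), 'gripper_force': 0.0, 'opening': 0.08776000555666509}
```

View pics/scene0.png

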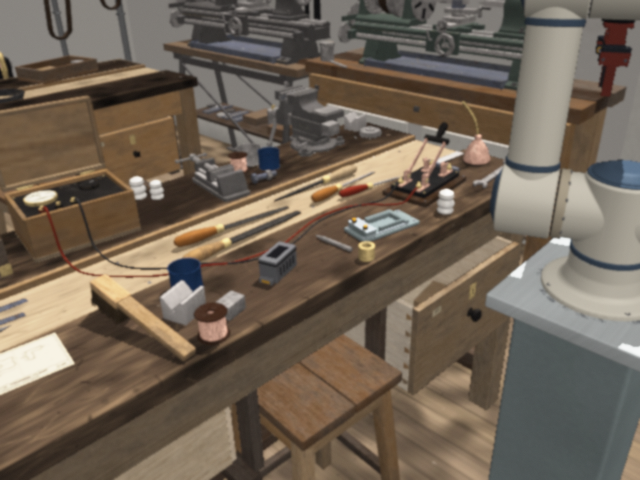

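View pics/top0.png

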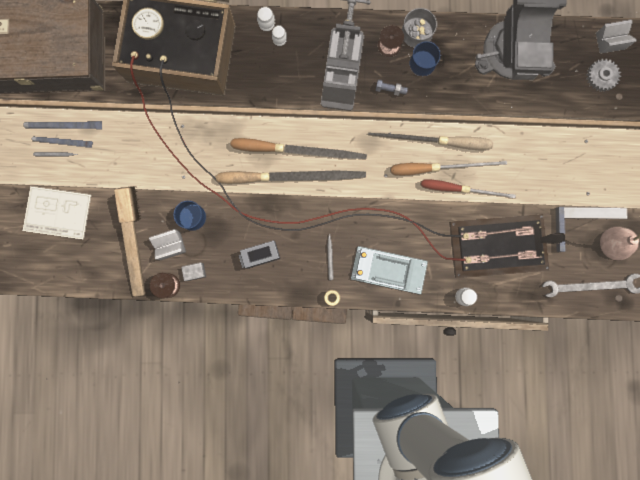

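The top view shows the battery at about (259,254) and the holder at about (390,270), with its posts at (362,255) and (360,270), so the lip is on the left. I'll make an enlarged composite crop.

Run:
```python
import pickle,cv2,numpy as np
d=pickle.load(open("snap.pkl","rb"))
t=d["top"]["frame"][:,:,::-1];s=d["scene"]["frame"][:,:,::-1]
f=lambda im,x,y,w,h,k:cv2.resize(im[y:y+h,x:x+w],None,fx=k,fy=k,interpolation=cv2.INTER_CUBIC)
a=np.hstack([f(t,235,235,50,40,8),f(s,250,235,50,55,8)[:320]])
b=np.hstack([f(t,345,240,88,62,4.5)[:280,:396],f(s,340,200,88,62,4.5)[:280,:396]])
b=cv2.copyMakeBorder(b,0,0,0,8,cv2.BORDER_CONSTANT)
cv2.imwrite("pics/crop.png",np.vstack([a,b[:,:800]]))
```

```text
(no output)
```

View pics/crop.png

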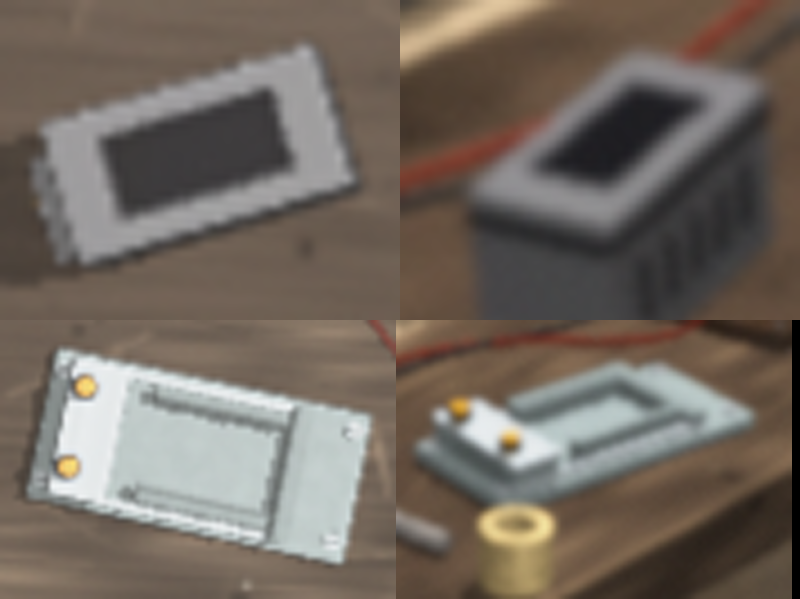

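The crop shows the battery's case top corners clearly. Its toe points image-left, the same way as the holder's lip, and the holder's base corners and posts are visible too. I'll fit both poses in both cameras.

Run:
```python
import pickle,numpy as np
from scipy.optimize import least_squares
d=pickle.load(open("snap.pkl","rb"))
def proj(c,X):
    c=d[c];p=np.asarray(c["R"])@X+np.asarray(c["t"]).ravel();return np.array([c["fx"]*p[0]/p[2]+c["cx"],c["fy"]*p[1]/p[2]+c["cy"]])
T8=lambda x,y:(235+(x+.5)/8-.5,235+(y+.5)/8-.5)
S8=lambda x,y:(250+(x-400+.5)/8-.5,235+(y+.5)/8-.5)
T4=lambda x,y:(345+(x+.5)/4.5-.5,240+(y-320+.5)/4.5-.5)
S4=lambda x,y:(340+(x-396+.5)/4.5-.5,200+(y-320+.5)/4.5-.5)
bat=[("top",(39,-20,46),T8(42,128)),("top",(-39,-20,46),T8(310,44)),("top",(-39,20,46),T8(357,183)),("top",(39,20,46),T8(80,264)),
("scene",(39,-20,46),S8(470,195)),("scene",(-39,-20,46),S8(640,50)),("scene",(-39,20,46),S8(772,90)),("scene",(39,20,46),S8(608,235))]
hol=[("top",(80,-38,8),T4(58,349)),("top",(80,38,8),T4(27,498)),("top",(-80,38,8),T4(342,563)),("top",(-80,-38,8),T4(371,415)),
("scene",(80,-38,8),S4(415,448)),("scene",(-80,38,8),S4(756,413)),
("top",(65,-20,33,1),T4(86,386)),("top",(65,20,33,1),T4(68,466)),("scene",(65,-20,30,1),S4(460,408)),("scene",(65,20,30,1),S4(511,440))]
def fit(obs,cams,off):
    def f(v):
        c,s=np.cos(v[2]),np.sin(v[2]);o=[]
        for cam,P,px in obs:
            if cam not in cams: continue
            x,y=np.array(P[:2])/1000
            if len(P)==4:x+=v[3]
            o.append(proj(cam,np.array([v[0]+c*x-s*y,v[1]+s*x+c*y,P[2]/1000]))-px)
        return np.ravel(o)
    q=least_squares(f,[.4,0,1.57]+[0]*off)
    print(cams,np.round(q.x[:2]*1000,1),np.degrees(q.x[2]).round(2),q.x[3:]*1000,'res',np.round(q.fun.reshape(-1,2),1).tolist())
for n,o,k in(("bat",bat,0),("hol",hol,1)):
    print(n)
    for cams in(("top",),("scene",),("top","scene")):fit(o,cams,k)
```

```text
bat
('top',) [495.6 361.7] 106.51 [] res [[-0.3, -0.2], [0.4, -0.1], [-0.2, -0.0], [0.2, 0.3]]
('scene',) [497.3 362.5] 105.25 [] res [[-0.3, -0.0], [-0.2, 0.6], [0.3, -0.2], [0.1, -0.4]]
('top', 'scene') [496.3 362.3] 105.9 [] res [[-0.5, -0.8], [0.2, -0.3], [-0.6, -0.2], [-0.3, -0.2], [0.3, 0.2], [-0.0, 0.7], [0.6, -0.2], [0.8, -0.2]]
hol
('top',) [459.8  75. ] 77.54 [-0.94622467] res [[-0.2, -0.2], [-0.2, -0.2], [0.2, 0.3], [0.3, -0.2], [-0.2, 0.2], [0.1, 0.2]]
('scene',) [464.1  72.7] 77.95 [-0.19450713] res [[-0.0, -0.6], [-0.2, 0.1], [0.2, 0.6], [0.0, 0.0]]
('top', 'scene') [460.7  75. ] 77.54 [-0.65191367] res [[-0.2, -0.7], [-0.2, -0.6], [0.2, -0.1], [0.3, -0.6], [0.4, 0.1], [0.5, 1.0], [-0.3, -0.3], [-0.0, -0.3], [0.8, 1.3], [0.5, 0.7]]
```

```bash
cat > h.py <<'E'
from station import r
import numpy as np
from scipy.spatial.transform import Rotation as Ro
GZ=.038   # grasp height in battery frame
def tool(p,yaw,tilt=0,gx=0.):
    "TCP pose for a battery-frame pose (toe down by tilt)"
    R=Ro.from_euler('xyz',[0,tilt,yaw],degrees=True)
    return np.array(p)+R.apply([gx,0,GZ+.163]),[180,tilt,yaw]
H0=np.array([.4603,.0750,.008]);HY=77.5
def pose(t,h,tilt,y=0.,H=H0,hy=HY,gx=0.):
    "TCP pose with the toe tip at holder x=t, y, height h over the floor"
    R=Ro.from_euler('xyz',[0,tilt,hy],degrees=True)
    tip=H+Ro.from_euler('z',hy,degrees=True).apply([t,y,h])
    return tool(tip-R.apply([.049,0,0]),hy,tilt,gx)
def F(hy=HY):
    return Ro.from_euler('z',-hy,degrees=True).apply(r.sense()["contact_force"])
E
python3 - <<'E'
from h import *
p,o=tool([.496,.362,0],106.2)
r.reach(p+[0,0,.09],o);print(r.sense()["clock"])
r.servo_line(p,speed=.12);s=r.sense();print(s["clock"],s["contact_force"])
r.grab(50);s=r.sense();print(s["clock"],s["opening"],s["gripper_force"],s["contact_force"],s["tcp_pos"]-p)
r.servo_line(p+[0,0,.09],speed=.12);s=r.sense();print(s["clock"],s["opening"],s["contact_force"])
p,o=pose(.036,.060,0)
r.reach(p,o);r.wait(.2);s=r.sense();print(s["clock"],F(),s["opening"],s["tcp_pos"]-p,s["orientation"])
import cv2,pickle
d={n:r.snapshot(n) for n in("scene","top")};pickle.dump((d,s["tcp_pos"],s["orientation"]),open("snap2.pkl","wb"))
f=lambda im,x,y,w,h,k:cv2.resize(im[y:y+h,x:x+w,::-1],None,fx=k,fy=k,interpolation=cv2.INTER_CUBIC)
cv2.imwrite("pics/hover.png",np.hstack([f(d["top"]["frame"],340,230,100,130,4),f(d["scene"]["frame"],335,150,100,130,4)]))
E
```

```text
3.425
4.325 [ 0.76393258  0.93091059 -0.37451025]
5.125 0.03934247722758651 49.99978244304657 [-0.12891233  0.20954132 -0.76583324] [ 5.65045693e-05 -6.74127813e-06  1.88836156e-06]
6.025 0.0401294691310834 [ 0.19483559  0.23542206 -3.20997972]
7.3833 [-0.28869682 -0.19837743 -3.7971476 ] 0.039717411492002704 [0.00028822 0.0008805  0.00010327] [-1.79999951e+02 -1.19427192e-02  7.76035341e+01]
```

View pics/hover.png

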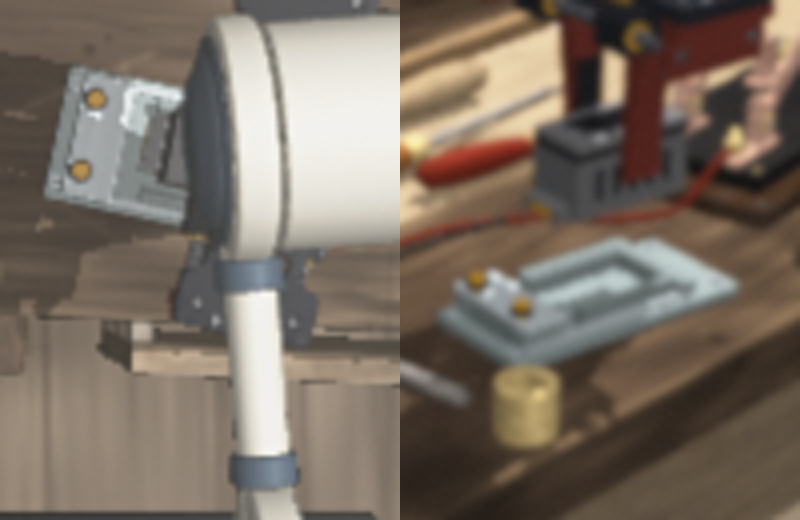

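The hover view shows the held block above the holder, with its toe end at scene-crop (545,212) and its case top-left corner at about (537,140). I'll overlay the predicted outlines from FK and the holder estimate to see the camera bias.

Run:
```python
import pickle,cv2
import numpy as np
from scipy.spatial.transform import Rotation as Ro
d,tp,o=pickle.load(open("snap2.pkl","rb"))
R=Ro.from_euler('xyz',o,degrees=True)
B=R*Ro.from_euler('x',180,degrees=True)
pb=tp-B.apply([0,0,.201]);print(pb)
def ov(cam,x0,y0,w,h,k):
    c=d[cam];im=cv2.resize(c["frame"][y0:y0+h,x0:x0+w,::-1],None,fx=k,fy=k,interpolation=cv2.INTER_CUBIC)
    def P(X):
        q=np.asarray(c["R"])@X+np.asarray(c["t"]).ravel()
        return tuple(int(round(v)) for v in(((c["fx"]*q[0]/q[2]+c["cx"]-x0+.5)*k-.5),((c["fy"]*q[1]/q[2]+c["cy"]-y0+.5)*k-.5)))
    def poly(pts,f,col):
        q=[P(f(np.array(p)/1000)) for p in pts]
        for a,b in zip(q,q[1:]+q[:1]):cv2.line(im,a,b,col,1)
    fb=lambda p:pb+B.apply(p)
    H=Ro.from_euler('z',77.5,degrees=True);fh=lambda p:np.array([.4603,.075,0])+H.apply(p)
    for z in(0,46):poly([(39,20,z),(39,-20,z),(-39,-20,z),(-39,20,z)],fb,(0,255,0))
    poly([(80,38,8),(80,-38,8),(-80,-38,8),(-80,38,8)],fh,(0,255,255))
    for s in(1,-1):
        poly([(36,21*s,8),(-30,21*s,8),(-30,24*s,21),(36,24*s,21)],fh,(255,0,255))
        q=P(fh(np.array([.064,.02*s,.033])));cv2.circle(im,q,3,(255,0,0),-1)
    return im
a=ov("scene",340,170,80,75,7);b=ov("top",345,240,42,50,5.5)
b=cv2.copyMakeBorder(b,0,525-b.shape[0],0,0,cv2.BORDER_CONSTANT)
cv2.imwrite("pics/ov.png",np.hstack([a,b]))
```

```text
[0.45778333 0.06322961 0.06810328]
```

View pics/ov.png

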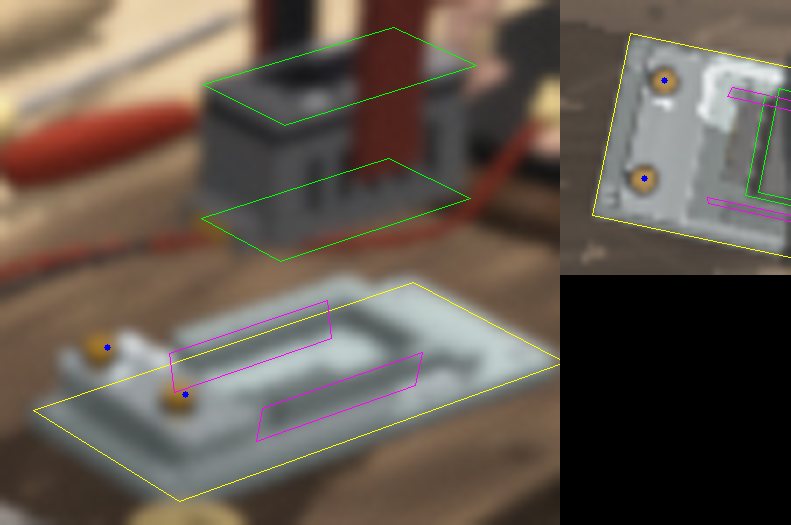

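The top overlay matches the holder well. In the scene view, block and holder share the same bias of about 5 to 7 zoomed px left, so lateral alignment is within about 1 mm. Next I tilt and descend under force guard.

Run:
```python
from h import *
T=.034
p,o=pose(T,.045,13);r.servo_line(p,o,speed=.1);r.wait(.2)
s=r.sense();print(s["clock"]);f0=np.mean([F() for _ in range(5)],0)
p,o=pose(T,.016,13);r.servo_line(p,speed=.06);r.wait(.1);print('16mm',F()-f0,r.sense()["tcp_pos"]-p,r.sense()["clock"])
for h in np.arange(.0145,-.0045,-.0007):
    p,o=pose(T,h,13);r.servo_line(p,speed=.02);f=F()-f0;print(round(h*1e3,1),f.round(1),r.sense()["clock"])
    if f[2]>2.5 or np.hypot(*f[:2])>4:break
np.save("st.npy",np.r_[f0,T,h])
s=r.sense();print(s["tcp_pos"]-p,s["torque"],s["opening"])
```

```text
8.2833
16mm [0.42822155 0.48467894 0.23596168] [1.46127356e-04 6.12365159e-05 4.07666091e-04] 9.0167
14.5 [-0.2  0.2  0.2] 9.2667
13.8 [ 1.3 -0.1  1.1] 9.5167
13.1 [-0.3  0.3  0.5] 9.7667
12.4 [-0.1  0.4  0.3] 10.0167
11.7 [-0.6  0.   1.4] 10.2667
11.0 [-0.2  0.3 -0.3] 10.5167
10.3 [-0.   1.2  1.4] 10.7667
9.6 [0.  0.1 0. ] 11.0167
8.9 [-0.2  0.6  0.9] 11.2667
8.2 [0.6 0.3 1.5] 11.5167
7.5 [-0.2  0.8  0.3] 11.7667
6.8 [-0.3  0.3  0.1] 12.0167
6.1 [-0.5  0.8 -0. ] 12.2667
5.4 [-0.8 -0.6  1.3] 12.5167
4.7 [-0.   0.9  0.4] 12.7667
4.0 [-0.   1.1 -0.1] 13.0167
3.3 [-0.6  0.9  0.5] 13.2667
2.6 [0.3 0.5 0.1] 13.5167
1.9 [-0.   0.8  1.4] 13.7667
1.2 [ 0.7 -0.1  0.2] 14.0167
0.5 [ 0.1  1.5 -0.3] 14.2667
-0.2 [0.1 0.  1.5] 14.5167
-0.9 [0.  3.2 7.3] 14.7667
[ 7.14357903e-05 -3.41344569e-05  6.66644804e-04] [ 0.06445437  0.29143371 -0.0052748 ] 0.039575636232712014
```

Floor contact came at h of about -0.3 mm. Next I lift slightly and advance to feel for the contact.

Run:
```python
from h import *
st=np.load("st.npy");f0=st[:3];T=st[3]
def av(n=4):
    o=[]
    for _ in range(n):
        o.append(F());r.wait(.02)
    return np.mean(o,0)-f0
h=.0003
p,o=pose(T,h,13);r.servo_line(p,speed=.02);print('lift',av(8).round(2))
hit=0
while T<.054:
    T+=.0008;p,o=pose(T,h,13);r.servo_line(p,speed=.02);f=av();print(round(T*1e3,1),f.round(1),r.sense()["clock"])
    if f[0]<-2 or abs(f[1])>5 or f[2]>6:break
s=r.sense();print(s["tcp_pos"]-p,s["orientation"]);np.save("st.npy",np.r_[f0,T,h])
```

```text
lift [0.33 0.09 1.19]
34.8 [-0.1  0.6  0.8] 15.4667
35.6 [0.3 0.6 0.1] 15.7833
36.4 [0.  0.6 0.5] 16.1
37.2 [ 0.1 -0.1  0.5] 16.4167
38.0 [0.2 0.3 0.5] 16.7333
38.8 [ 0.1 -0.3  0.5] 17.05
39.6 [0.5 0.7 0.7] 17.3667
40.4 [0.2 0.9 0.3] 17.6833
41.2 [0.7 0.5 0.5] 18.0
42.0 [0.2 0.4 0.2] 18.3167
42.8 [-2.1  0.3  1.3] 18.6333
[-3.21518701e-05 -2.34507246e-04 -4.41706807e-05] [-179.99170124   13.04717629   77.48783657]
```

The contact is felt at t = 42.8. I back off a hair, lower onto the floor at 10° so the toe face meets the contact squarely, then press in, tracking actual position and force.

```bash
cat >> h.py <<'E'
def actual(H=H0,hy=HY):
    "actual toe tip (mm, holder frame) and tilt from the sensed pose"
    s=r.sense();B=Ro.from_euler('xyz',s["orientation"],degrees=True)*Ro.from_euler('x',180,degrees=True)
    tip=s["tcp_pos"]-B.apply([0,0,GZ+.163])+B.apply([.049,0,0])
    e=(Ro.from_euler('z',-hy,degrees=True)*B).as_euler('xyz',degrees=True)
    return Ro.from_euler('z',-hy,degrees=True).apply(tip-H)*1e3,e
def av(f0,n=4):
    o=[]
    for _ in range(n):
        o.append(F());r.wait(.02)
    return np.mean(o,0)-f0
E
python3 - <<'E'
from h import *
st=np.load("st.npy");f0=st[:3]
th=10;c=lambda t:t+9.5*np.sin(np.radians(th))
T=.0415;p,o=pose(T,.0003,13);r.servo_line(p,speed=.02)
h=-.0005;p,o=pose(T,h,th);r.servo_line(p,o,speed=.02);print('down',av(f0,8).round(2),actual()[0].round(2))
while T<.050:
    T+=.0007;p,o=pose(T,h,th);r.servo_line(p,speed=.02);f=av(f0);a,e=actual()
    print(round(T*1e3,1),f.round(1),a.round(2),'corner',round(c(a[0]),2),e.round(2),r.sense()["clock"])
    if f[0]<-8.8 or abs(f[1])>6 or f[2]>9:break
np.save("st.npy",np.r_[f0,T,h])
E
```

```text
down [0.42 0.83 3.98] [41.47 -0.25 -0.16]
42.2 [-2.8  0.9  6.3] [41.82 -0.26 -0.19] corner 43.47 [-3.000e-02  1.005e+01 -1.000e-02] 20.025
42.9 [-3.7  0.4  7.5] [42.69 -0.3  -0.22] corner 44.34 [-4.000e-02  1.002e+01 -1.000e-02] 20.3417
43.6 [-6.1  0.2  8.9] [42.92 -0.3  -0.19] corner 44.57 [-0.03 10.08 -0.03] 20.6583
44.3 [-7.2  0.6  8.8] [43.29 -0.28 -0.23] corner 44.94 [-0.03 10.12 -0.04] 20.975
45.0 [-7.9  0.2  9.4] [43.69 -0.28 -0.23] corner 45.34 [-0.02 10.15 -0.05] 21.2917
```

Run:
```python
from h import *
st=np.load("st.npy");f0=st[:3];T=st[3]
th=10;c=lambda t:t+9.5*np.sin(np.radians(th))
h=.0001;p,o=pose(T,h,th);r.servo_line(p,o,speed=.02)
f=av(f0,8);print('up',f.round(2),actual()[0].round(2))
for i in range(5):
    T+=.0007;p,o=pose(T,h,th);r.servo_line(p,speed=.02);f=av(f0);a,e=actual();s=r.sense()
    print(round(T*1e3,1),f.round(1),a.round(2),'corner',round(c(a[0]),2),e.round(2),s["torque"].round(2),s["clock"])
    if f[0]<-9 or abs(f[1])>6 or f[2]>10:break
np.save("st.npy",np.r_[f0,T,h])
```

```text
up [-6.71 -0.54  6.28] [43.84 -0.23 -0.12]
45.7 [-7.5 -0.8  7.1] [44.32 -0.22 -0.12] corner 45.97 [-1.000e-02  1.016e+01 -5.000e-02] [-1.37  0.02  0.04] 21.9917
46.4 [-8.3 -0.2  6.5] [44.77 -0.22 -0.15] corner 46.42 [-1.000e-02  1.019e+01 -5.000e-02] [-1.58  0.    0.03] 22.3083
47.1 [-9.5 -0.4  7. ] [45.23 -0.2  -0.13] corner 46.88 [-0.   10.21 -0.06] [-1.67  0.05  0.01] 22.625
```

Run:
```python
from h import *
st=np.load("st.npy");f0=st[:3];T=st[3]
th=10;c=lambda t:t+9.5*np.sin(np.radians(th))
h=.0006;p,o=pose(T,h,th);r.servo_line(p,o,speed=.02)
f=av(f0,8);print('up',f.round(2),actual()[0].round(2))
for i in range(4):
    T+=.0006;p,o=pose(T,h,th);r.servo_line(p,speed=.02);f=av(f0);a,e=actual();s=r.sense()
    print(round(T*1e3,1),f.round(1),a.round(2),'corner',round(c(a[0]),2),e.round(2),s["torque"].round(2),s["clock"])
    if f[0]<-11 or abs(f[1])>6 or f[2]>10 or c(a[0])>48.7:break
np.save("st.npy",np.r_[f0,T,h])
import cv2
x,y,w,hh=335,195,100,75
cv2.imwrite("pics/ins.png",cv2.resize(r.snapshot("scene")["frame"][y:y+hh,x:x+w,::-1],None,fx=8,fy=8,interpolation=cv2.INTER_CUBIC))
```

```text
up [-8.42 -1.6   4.74] [45.31 -0.13 -0.12]
47.7 [-9.2 -1.5  4.8] [45.7  -0.15 -0.09] corner 47.35 [ 1.000e-02  1.023e+01 -6.000e-02] [-1.69 -0.01 -0.03] 23.325
48.3 [-9.9 -1.4  5.3] [46.08 -0.15 -0.1 ] corner 47.73 [ 0.02 10.26 -0.07] [-1.83  0.01  0.02] 23.6417
48.9 [-10.9  -1.7   5.4] [46.48 -0.17 -0.07] corner 48.13 [ 1.000e-02  1.028e+01 -7.000e-02] [-2.04  0.04 -0.03] 23.9583
49.5 [-10.9  -1.3   5.1] [46.87 -0.17 -0.08] corner 48.52 [ 0.02 10.3  -0.08] [-2.09  0.04 -0.03] 24.275
```

View pics/ins.png

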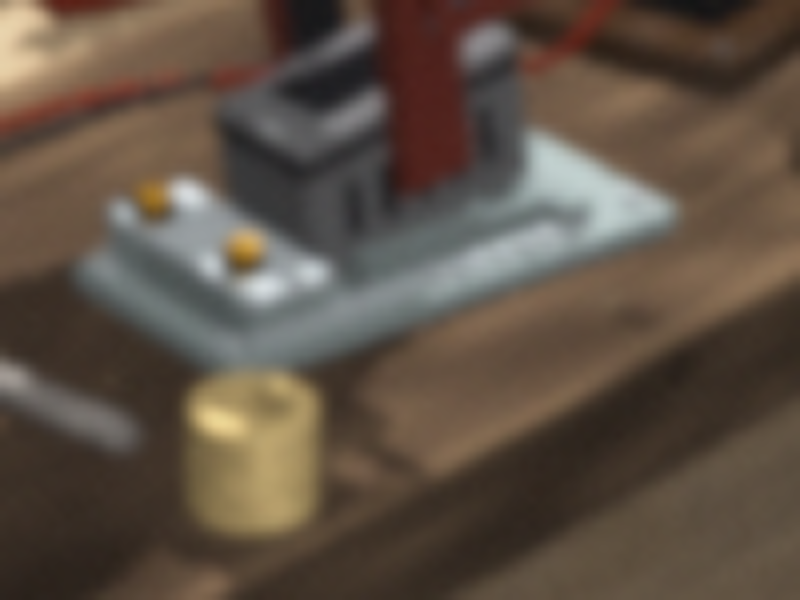

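The picture shows the toe under the lip, the front of the case close to the lip at about (335,250), the heel raised above the wall, and the case between the rails. Force gives about 4.3 mm of push. I'll push a little more and rock the heel down in 1° steps.

Run:
```python
from h import *
st=np.load("st.npy");f0=st[:3]
C=.0518
for th in [10,9,8,7,6,5,4,3,2,1,0]:
    h=.0005 if th>3 else .0003
    T=C-.0095*np.sin(np.radians(th));p,o=pose(T,h,th);r.servo_line(p,o,speed=.02);f=av(f0);a,e=actual();s=r.sense()
    print(th,f.round(1),a.round(2),'corner',round(a[0]+9.5*np.sin(np.radians(e[1])),2),e.round(2),s["torque"].round(2),s["clock"])
    if f[0]<-13 or abs(f[1])>8 or f[2]>14:print("stop");break
np.save("st.npy",np.r_[f0,T,h,th])
```

```text
10 [-12.2  -1.1   6.8] [47.28 -0.21 -0.05] corner 48.98 [ 1.000e-02  1.033e+01 -8.000e-02] [-2.3   0.14  0.04] 24.6417
9 [-12.6  -0.9   6.3] [47.39 -0.19 -0.1 ] corner 48.93 [ 0.02  9.32 -0.1 ] [-2.27  0.18 -0.01] 25.0333
8 [-12.2  -0.9   6.4] [47.5  -0.2  -0.08] corner 48.88 [ 0.01  8.33 -0.1 ] [-2.29  0.21 -0.03] 25.425
7 [-12.6  -0.7   6.8] [47.62 -0.19 -0.12] corner 48.83 [ 0.02  7.33 -0.09] [-2.32  0.21 -0.01] 25.8167
6 [-13.3  -0.5   6.2] [47.7  -0.2  -0.12] corner 48.75 [ 0.02  6.35 -0.1 ] [-2.46  0.33 -0.  ] 26.2083
stop
```

Run:
```python
from h import *
st=np.load("st.npy");f0=st[:3]
C=.0524
for th in [6,5,4,3,2,1,0]:
    h=.0007 if th>3 else .0005
    T=C-.0095*np.sin(np.radians(th));p,o=pose(T,h,th);r.servo_line(p,o,speed=.02);f=av(f0);a,e=actual();s=r.sense()
    print(th,f.round(1),a.round(2),'corner',round(a[0]+9.5*np.sin(np.radians(e[1])),2),e.round(2),s["torque"].round(2),s["clock"])
    if f[0]<-14.7 or abs(f[1])>8 or f[2]>12:print("stop");break
np.save("st.npy",np.r_[f0,T,h,th])
```

```text
6 [-13.2  -1.    6. ] [48.11 -0.19 -0.09] corner 49.16 [ 0.02  6.38 -0.09] [-2.54  0.22 -0.05] 26.525
5 [-14.1  -0.9   6.2] [48.25 -0.22 -0.08] corner 49.14 [ 0.02  5.37 -0.1 ] [-2.57  0.31  0.  ] 26.9167
4 [-14.2  -0.7   6.6] [48.29 -0.23 -0.09] corner 49.01 [ 0.02  4.39 -0.1 ] [-2.6   0.29 -0.08] 27.3083
3 [-15.4  -0.1   8.1] [48.27 -0.21 -0.14] corner 48.84 [ 0.02  3.4  -0.11] [-2.72  0.48  0.06] 27.7
stop
```

Run:
```python
from h import *
st=np.load("st.npy");f0=st[:3];th=3
for C,h in[(.0522,.0010),(.0520,.0015)]:
    T=C-.0095*np.sin(np.radians(th));p,o=pose(T,h,th);r.servo_line(p,o,speed=.02);f=av(f0,8);a,e=actual();s=r.sense()
    print(th,f.round(1),a.round(2),'corner',round(a[0]+9.5*np.sin(np.radians(e[1])),2),e.round(2),s["torque"].round(2),s["opening"],s["clock"])
np.save("st.npy",np.r_[f0,T,h,th])
import cv2
x,y,w,hh=335,195,100,75
cv2.imwrite("pics/ins2.png",cv2.resize(r.snapshot("scene")["frame"][y:y+hh,x:x+w,::-1],None,fx=8,fy=8,interpolation=cv2.INTER_CUBIC))
```

```text
3 [-14.   -1.2   5.6] [ 4.837e+01 -1.800e-01 -4.000e-02] corner 48.93 [ 0.03  3.38 -0.1 ] [-2.58  0.22  0.01] 0.0396903705388142 28.0833
3 [-11.9  -2.3   2.4] [ 4.844e+01 -1.200e-01  2.000e-02] corner 48.99 [ 0.03  3.35 -0.09] [-2.38 -0.09 -0.11] 0.03992360098336494 28.4667
```

View pics/ins2.png

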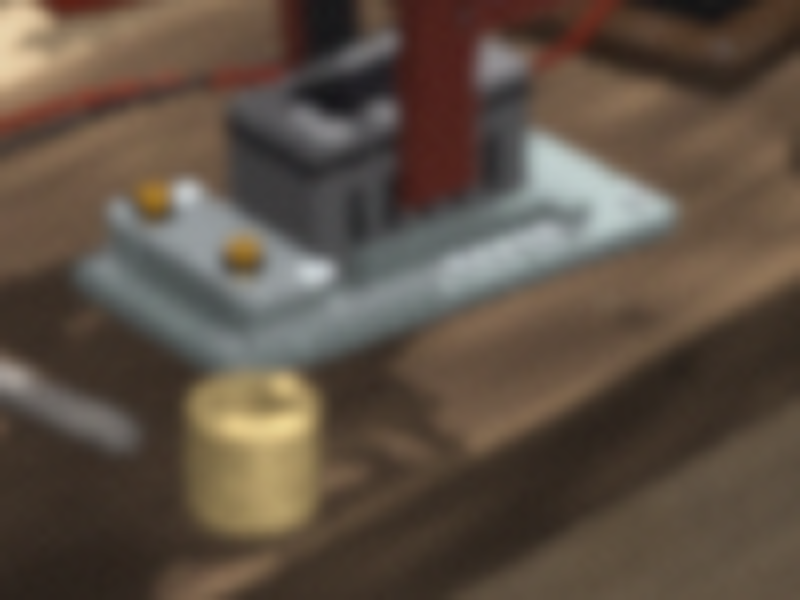

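Friction is high (about 0.6). Taking it out leaves a spring force of about 10.4 N, so the contact is in by about 4.9 mm, which agrees with the geometry. The picture shows the block nearly level between the rails. I continue down with a light floor load.

Run:
```python
from h import *
st=np.load("st.npy");f0=st[:3];C=.0520
for th,h in[(2.2,.0014),(1.5,.0013),(.8,.0012),(.2,.001),(-.3,.0008),(-.6,.0006)]:
    T=C-.0095*np.sin(np.radians(th));p,o=pose(T,h,th);r.servo_line(p,o,speed=.02);f=av(f0,5);a,e=actual();s=r.sense()
    print(th,f.round(1),a.round(2),'corner',round(a[0]+9.5*np.sin(np.radians(e[1])),2),e.round(2),s["torque"].round(2),s["clock"])
    if f[0]<-14 or abs(f[1])>8 or f[2]>10:print("stop");break
np.save("st.npy",np.r_[f0,T,h,th])
```

```text
2.2 [-11.8  -1.6   3.3] [ 4.865e+01 -1.000e-01 -2.000e-02] corner 49.07 [ 0.04  2.54 -0.09] [-2.38  0.02 -0.11] 28.8917
1.5 [-12.2  -1.6   3.7] [ 4.872e+01 -1.100e-01 -1.000e-02] corner 49.03 [ 0.03  1.84 -0.09] [-2.42  0.09 -0.09] 29.25
0.8 [-13.   -1.3   4.1] [ 4.881e+01 -1.600e-01 -1.000e-02] corner 49.0 [ 0.03  1.14 -0.09] [-2.42  0.09  0.  ] 29.6083
0.2 [-13.2  -0.6   5.6] [ 4.885e+01 -1.500e-01 -2.000e-02] corner 48.94 [ 0.03  0.55 -0.09] [-2.44  0.27 -0.06] 29.95
-0.3 [-13.7  -0.1   7.4] [ 4.886e+01 -1.800e-01  2.000e-02] corner 48.87 [ 0.02  0.06 -0.09] [-2.46  0.42 -0.02] 30.2833
-0.6 [-14.    1.7   9.1] [48.94 -0.16  0.17] corner 48.91 [ 0.02 -0.24 -0.08] [-2.64  0.67 -0.12] 30.6167
```

The vertical load is now shared near the middle of the block, so it is flat. I ease the x push back so the spring seats the heel on the end wall.

Run:
```python
from h import *
st=np.load("st.npy");f0=st[:3];T=st[3];h=.0003;th=-.3
for i in range(6):
    T-=.0006;th=min(0,th+.1);p,o=pose(T,h,th);r.servo_line(p,o,speed=.02);f=av(f0,5);a,e=actual();s=r.sense()
    print(round(T*1e3,1),f.round(1),a.round(2),e.round(2),s["torque"].round(2),s["clock"])
    if f[0]>-1.5 or f[2]>14: break
np.save("st.npy",np.r_[f0,T,h,th])
import cv2
x,y,w,hh=335,195,100,75
cv2.imwrite("pics/ins3.png",cv2.resize(r.snapshot("scene")["frame"][y:y+hh,x:x+w,::-1],None,fx=8,fy=8,interpolation=cv2.INTER_CUBIC))
```

```text
51.5 [-13.1   0.9   9.1] [ 4.88e+01 -1.90e-01 -3.00e-02] [ 0.01  0.11 -0.07] [-2.22  0.59 -0.08] 30.95
50.9 [-11.    0.6   7.9] [48.77 -0.17 -0.07] [ 0.01  0.14 -0.06] [-1.87  0.44 -0.03] 31.2833
50.3 [-9.   0.5  7.4] [48.74 -0.18 -0.07] [ 0.    0.17 -0.05] [-1.44  0.25 -0.03] 31.6167
49.7 [-6.6 -0.2  6. ] [48.71 -0.18 -0.05] [-0.01  0.11 -0.04] [-1.15  0.12 -0.12] 31.95
49.1 [-5.4 -1.   5.3] [48.52 -0.14 -0.09] [-0.01  0.06 -0.03] [-0.96 -0.02 -0.17] 32.2833
48.5 [-3.8 -2.1  2.8] [ 4.833e+01 -1.700e-01 -2.000e-02] [-0.02  0.02 -0.01] [-0.89 -0.32 -0.15] 32.6167
```

View pics/ins3.png

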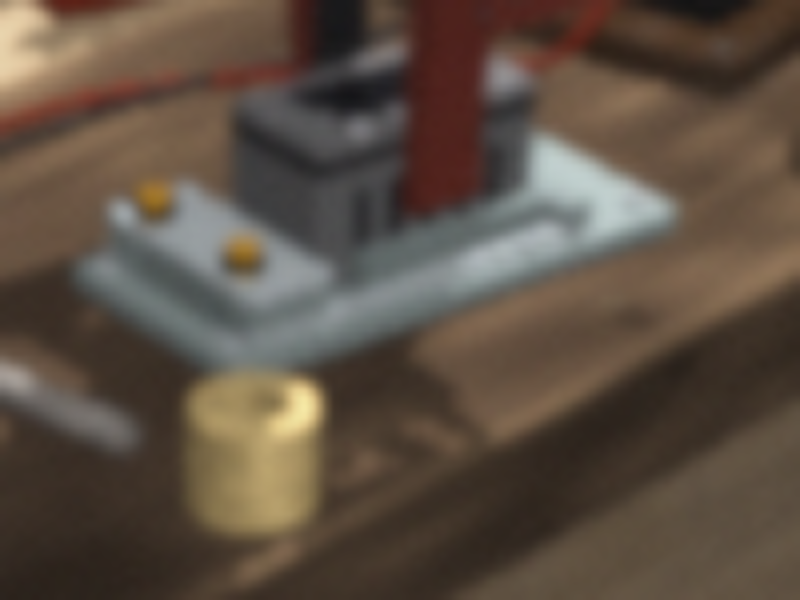

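The block looks level and low between the rails, with its heel end at about (530,185). I finish unloading x, press down gently to confirm it is home, release and retreat.

Run:
```python
from h import *
st=np.load("st.npy");f0=st[:3];T=st[3];h=st[4]
def go(T,h,th):
    p,o=pose(T,h,th);r.servo_line(p,o,speed=.02);f=av(f0,5);a,e=actual();s=r.sense()
    print(round(T*1e3,1),round(h*1e3,1),f.round(1),a.round(2),e.round(2),s["torque"].round(2),s["clock"]);return f
for i in range(3):
    T-=.0005;f=go(T,h,0)
    if f[0]>-1:break
for h in(-.0005,-.0012):
    f=go(T,h,-.5 if h<-.001 else -.2)
    if f[2]>14:break
go(T,.0,0)
r.let_go();r.wait(.2);s=r.sense();print(s["opening"],s["clock"])
p=s["tcp_pos"];r.servo_line(p+[0,0,.1],speed=.1)
r.reach([.35,-.35,.4],[180,0,45]);r.wait(.1);print(r.sense()["clock"])
import cv2,pickle
d={n:r.snapshot(n) for n in("scene","top")};pickle.dump(d,open("snap3.pkl","wb"))
f=lambda im,x,y,w,h,k:cv2.resize(im[y:y+h,x:x+w,::-1],None,fx=k,fy=k,interpolation=cv2.INTER_CUBIC)
cv2.imwrite("pics/fin.png",np.hstack([f(d["top"]["frame"],345,235,90,75,4.4),f(d["scene"]["frame"],340,190,90,75,4.4)]))
```

```text
48.0 0.3 [-0.2 -4.1 -0.8] [ 4.834e+01 -1.000e-01  4.000e-02] [-0.02 -0.03  0.01] [-0.41 -0.93 -0.17] 33.0
48.0 -0.5 [ 1.1 -1.3  6.8] [48.42 -0.12  0.16] [-0.03 -0.25  0.01] [-0.35 -0.17 -0.18] 33.3333
48.0 -1.2 [ 1.8  1.8 12.1] [48.63 -0.16  0.43] [-0.05 -0.57  0.03] [-0.3   0.36 -0.15] 33.6667
48.0 0.0 [ 1.6 -2.3  3.4] [48.34 -0.05  0.  ] [-0.01 -0.04  0.01] [ 0.34 -0.71 -0.12] 34.0167
0.08775495738618787 35.1
37.9917
```

View pics/fin.png

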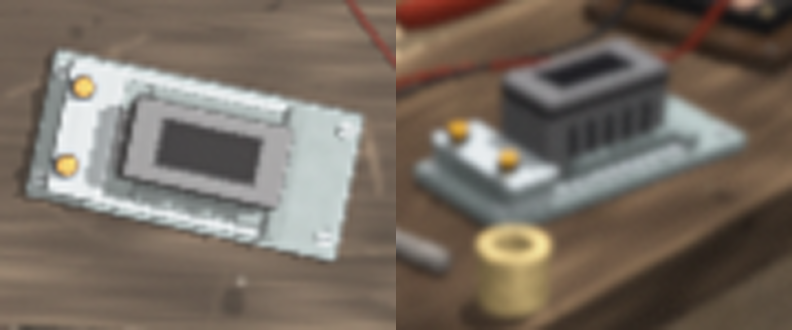

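The picture shows the block between the rails, case top corners in the top crop at about (150,92), (295,130), (270,208) and (122,172), and the bystanders undisturbed. A numeric flatness check:

Run:
```python
import pickle,numpy as np,cv2
from scipy.spatial.transform import Rotation as Ro
d=pickle.load(open("snap3.pkl","rb"));H=Ro.from_euler('z',77.5,degrees=True);k=6
x0,y0,w,h=355,190,66,60
c=d["scene"];im=cv2.resize(c["frame"][y0:y0+h,x0:x0+w,::-1],None,fx=k,fy=k,interpolation=cv2.INTER_CUBIC);out=[]
for tilt in(0,6.5):
    B=H*Ro.from_euler('y',tilt,degrees=True);tip=np.array([.4603,.075,.008])+H.apply([.0482,0,0]);m=im.copy()
    def P(v):
        q=np.asarray(c["R"])@(tip+B.apply((np.array(v)-[49,0,0])/1000))+np.asarray(c["t"]).ravel()
        return (int((c["fx"]*q[0]/q[2]+c["cx"]-x0-.9+.5)*k),int((c["fy"]*q[1]/q[2]+c["cy"]-y0+.5)*k))
    cv2.polylines(m,[np.array([P(v) for v in[(39,20,46),(39,-20,46),(-39,-20,46),(-39,20,46)]])],True,(0,255,0),1)
    cv2.polylines(m,[np.array([P(v) for v in[(39,20,46),(39,20,13),(-39,20,13),(-39,20,46)]])],True,(0,255,0),1)
    out.append(m)
cv2.imwrite("pics/chk.png",np.hstack(out))
```

```text
(no output)
```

View pics/chk.png

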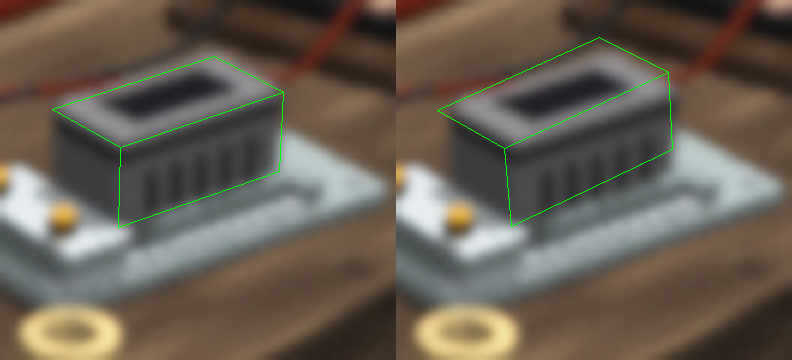

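The flat, fully seated model (left) matches the picture. The tilted model (right) is clearly off at the heel. The block is home, so I'm handing in.

```bash
python3 -c "
from station import r
print(r.hand_in())"
```

```text
the job is handed in; nothing more can be done
None
```

The battery block sits flat in the holder, toe under the lip with the contact pressed in (about 5 mm at most by force and position, limit 7.5) and heel down inside the end wall; it is released, the arm is clear, and the job was handed in at about 38 s.

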